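# Shut down the tracing light box and unplug its battery pack

## Task

Tracing is over: first roll the light box's brightness wheel all the way down to off with a fingertip, and only then pull the battery pack straight out of its bay against the spring catch. Leave the pack lying flat on the table beside the box, a finger's width or more clear of it, with the wheel still at off, and leave the bottle, tub, tape roll and brush where they are.

Things in the scene. Friction and masses are not known exactly. Their poses are not given: they have to be found in the camera images.
- light_box: Tracing light box, 300 (its x) x 380 (its y) x 60 mm high, fixed on the table: silver housing, large white opal panel, and a grey control end 75 mm wide along its -y end. Origin: centre of its underside; z up. Its -x side is its front, roughly towards the robot; the battery bay is in its -y end face. The top is flat at 60 mm. Position and yaw vary.
- dimmer (a joint): Angle of the brightness wheel in rad: 0 = off (end stop), 1.4 = full (end stop). As the value falls the wheel's top moves towards the light box's -x (front); 30 mm of drag is 1 rad. It turns easily (about 1 N at the rim) by friction under a fingertip pressed on its top, and stays where it is left. An orange mark on the rim is at the front end of the slot at off, at the back end at full.
- wheel_top (a point): Highest point of the brightness wheel, 69 mm above the table, at x = +50, y = -145 mm in the light box's frame (fixed to the box; axes as the box). Black ribbed wheel, 60 mm diameter, 14 mm wide, axis along the box's y; only its top 9 mm stands out of a 48 x 17 mm slot in the grey end. A row of white dots beside the slot grows from dim (front) to bright (back).
- bay_mouth (a point): Centre of the mouth of the battery bay in the -y end face of the light box, at x = -55, y = -190 mm, 22 mm above the table, edged in orange. The bay is 80 mm wide, 44 mm high, 75 mm deep, open below onto the table. Axes as the light box; the pack comes out along -y.
- pack: Battery pack, 76 (its x) x 135 (its y) mm, about 0.3 to 0.6 kg, loose, resting on the table, plugged in at the start. Origin: centre of its underside; at the start its axes are the light box's. From its +y (plug) end: black block 72 mm long, 40 mm high, inside the bay; low finger well 48 mm long (y = -52 to -4), 22 mm high, open above and at both sides; orange grip plate.
- pack_grip (a point): Centre of the top edge of the pack's upright orange grip plate, at y = -60, z = 48 mm in the pack's frame. The plate is 15 mm thick (y = -67 to -52), 76 mm wide, 48 mm high. A fingertip in the finger well can hook its inner face. Pulling straight along -y takes about 13 N over the first 4 mm (spring catch on both sides), 5 to 8 N until 32 mm, then 1 to 5 N.
- pack_plug (a point): Centre of the pack's plug end face, at y = +67.5 mm, z = 20 mm in the pack's frame; inside the bay at the start, 72 mm from its mouth.
- bottle: White squeeze bottle with a magenta cap and thin nozzle, 60 mm diameter, 172 mm tall, loose. Origin: centre of its underside. A bystander.
- tub: Lidded dye tub, blue lid, 111 mm diameter, 73 mm tall, loose. Origin: centre of its underside. A bystander.
- tape: Roll of blue tape lying flat, 100 mm diameter, 25 mm tall, loose. Origin: centre of its underside. A bystander.
- brush: Flat brush about 190 mm long lying on the light box's panel, loose. Origin: centre of its underside; its length is along its x. A bystander.
There are look-alikes about, which are no part of the job. Leave any green, red or turquoise look-alike of the pack alone.

How it is judged (in metres and radians):
On the way, in this order (a step that is already met when the one before it is completed fails the run):
1. the brightness wheel is rolled down to off while the pack is still plugged in (value of joint dimmer below 0.08 rad and y of pack_plug in the frame of light_box above -0.128 m), for 0.2 s.
2. the pack is pulled out of its bay (y of pack_plug in the frame of light_box below -0.19 m), for 0.2 s.
At the end, for the whole second after the job is handed in: The brightness wheel is at off (below 0.08 rad); the pack lies flat on the table at rest (tilt below 0.08 rad, underside within 6 mm of the table), its plug end at least 8 mm beyond the box's end face, and the pack no more than 350 mm from the bay mouth (value of joint dimmer below 0.08 rad and y of pack_plug in the frame of light_box below -0.198 m and height (world z) of pack between -0.006 and 0.006 m and angle between pack's own z axis and vertical below 0.08 rad and horizontal distance between pack and bay_mouth below 0.35 m and linear speed of pack below 0.02 m/s); the robot touches nothing.
It fails at once if the pack is pulled out of its catch before the wheel is off (value of joint dimmer above 0.15 rad and y of pack_plug in the frame of light_box below -0.135 m).
It fails at once if the bottle is moved by more than 30 mm or tipped (distance of bottle from where it was at the start of the episode above 0.03 m or angle between bottle's own z axis and vertical above 0.4 rad).
It fails at once if the tub is moved by more than 30 mm or tipped (distance of tub from where it was at the start of the episode above 0.03 m or angle between tub's own z axis and vertical above 0.4 rad).
It fails at once if the tape roll is moved by more than 30 mm (distance of tape from where it was at the start of the episode above 0.03 m).
It fails at once if the brush is moved by more than 30 mm (distance of brush from where it was at the start of the episode above 0.03 m).
It also fails if it takes over 45 s, if anything falls off the work surface, if the arm or the gripper's body presses on something with over 40 N, if the wrist force passes 120 N, or if a joint passes its speed limit or range.

## Robot

A 7-joint arm with a two-finger parallel gripper is mounted at the origin on the work surface. World frame = base frame: x ahead of the robot, y to its left, z up, the work surface at z = 0. Lengths are in mm, angles in rad, forces in N, time in s.
With the tool pointing down it reaches from about 350 to 775 mm from the base axis. Payload 3.1 kg.
Tool frame: the origin (TCP) lies at the very end of the fingers, on their centre line; the grasp point (between the pads) lies 19 mm behind it; z points along the fingers, x is the direction in which the jaws open and shut, and the axes are right-handed (so a half turn about z gives the same grasp; the last joint's range is limited). The gripper opens to 85 mm and grips with 20 to 120 N. Pads are 22 mm wide; open, the fingers measure 114 mm over their backs; the gripper's body (76 mm by 85 mm) begins 54 mm behind the grasp point. The pads swing forward as they close: fully open they stand 13 mm farther back than shut.
Start: joints at [-1.318, 0.311, 0.014, 1.512, -0.004, 1.319, -0.027], TCP at [159.774, 526.298, 231.304] pointing down, gripper open.
Joint ranges: [-2.7, 2.7], [-0.3, 1.91], [-1.27, 1.3], [0.12, 2.57], [-1.44, 4.58], [0.2, 2.03], [-3.05, 3.05]. Speed limits (rad/s): [2.79, 2.79, 3.14, 3.14, 3.14, 3.14, 3.14].

## Interface

Orientations are given as a 3x3 rotation matrix whose columns are the frame's x, y, z axes.
In Python, from plant import r, jaws, optics gives the robot as it stands. The module is installed in compiled form; this text tells all that it offers. Calls block until the motion is done:
- r.move_ptp(position, orientation): joint-space move of the TCP to a pose.
- r.movel(position, orientation=None, max_speed=150, guard=None): straight line of the TCP; orientation=None keeps the orientation; max_speed is the mean speed in mm/s. With guard (N) it stops when the force on the tool has changed by that much, and returns True; else False.
- r.move_joints(angles): joint-space move.
- jaws.command_gripper(opening, force=None): finger opening in mm; force is the grip in N (None keeps the last); returns when the fingers have stopped.
- r.dwell(seconds).
- r.inverse_kinematics(position, orientation): joint angles nearest the present ones, or None.
- r.observe(): the state.
- optics.snapshot(name): name is "scene" or "top" or "wrist"; returns the picture (480x640x3 uint8, red, green, blue); there is no depth.
- optics.get_calibration(name): a dict with "K" (3x3 intrinsics, pixels), "rvec" (rotation vector, rad) and "tvec" (3), from world to camera coordinates, as OpenCV has them; the wrist camera has in their place "mount" (4x4, takes a point from camera to tool coordinates, whose origin is the TCP and whose axes are the tool frame's). Camera axes: x right, y down, z forward; pixel columns grow to the right and rows downward; lengths in mm; the calibration is good to about 2 mm. The wrist camera is an equidistant fisheye: a pixel r from the principal point sees the ray r / f radians off the axis. A picture is of the moment at which its call begins: read the wrist's pose just before it. get_calibration takes no time and is no camera call.
A pose or a line that the arm cannot do raises r.IKError and nothing moves.
- r.finish_job(): hands the job in, once; it reports no verdict.
The state is a dict: "time_s": time; "joint_positions": joint angles; "joint_vel": joint speeds; "joint_torque": joint torques, N m; "ee_pos": TCP position; "tcp_rot": TCP orientation; "wrist_force": force on the tool from outside, world axes, zero at the start; "moment": the same for the moment, N m; "width": finger opening in mm.
Only numpy, scipy, OpenCV 4.12 (cv2) and the standard library are available. Lean on these libraries where they do the work, as an engineer would, in place of code of your own. Each camera call takes 0.05 s, during which the arm holds its last target. There are 200 camera calls.

## Working session

There is one attempt and no reset: what is moved stays moved. The work goes in short steps, each a Python script; the robot and the scene stay as the last script left them, time stands still between calls to the robot, and variables do not carry over. Pictures are saved under pics/ and viewed, about 8 in all and at most 12, crops included, and the job is handed in when it is done.

```bash
mkdir -p pics && python3 - <<'E'
from plant import r,jaws,optics
import cv2,numpy as np
for n in("scene","top"):
    im=optics.snapshot(n); cv2.imwrite(f"pics/{n}0.png",im[...,::-1])
    print(n,{k:np.round(v,3).tolist() for k,v in optics.get_calibration(n).items()})
print(optics.get_calibration("wrist"))
o=r.observe();print(o)
E
```

```text
scene {'K': [[602.607, 0.0, 323.857], [0.0, 602.607, 243.722], [0.0, 0.0, 1.0]], 'rvec': [0.909, 2.54, -1.004], 'tvec': [469.724, -162.078, 1581.817]}
top {'K': [[499.735, 0.0, 318.269], [0.0, 499.735, 240.595], [0.0, 0.0, 1.0]], 'rvec': [2.176, -2.126, 0.172], 'tvec': [-90.263, 569.006, 986.931]}
{'K': array([[371.64829954,   0.        , 328.79040668],
       [  0.        , 371.64829954, 239.6971976 ],
       [  0.        ,   0.        ,   1.        ]]), 'mount': array([[ 9.99999244e-01, -1.19635725e-03,  2.85025904e-04,
        -1.21271893e+00],
       [ 1.07375026e-03,  9.62308403e-01,  2.71958423e-01,
        -7.00776886e+01],
       [-5.99642255e-04, -2.71957911e-01,  9.62308960e-01,
        -1.41900517e+02],
       [ 0.00000000e+00,  0.00000000e+00,  0.00000000e+00,
         1.00000000e+00]])}
{'time_s': 0.1, 'joint_positions': array([-1.31770937,  0.31164714,  0.01400102,  1.51287802, -0.0043994 ,
        1.31920368, -0.02721845]), 'joint_vel': array([-0.00024453, -0.0012638 , -0.00114237, -0.00106078,  0.00013797,
        0.00040251,  0.00079791]), 'joint_torque': array([ 8.74839152e-04, -3.80850327e+01,  1.46694174e-01, -2.31239516e+01,
        1.22517633e-02,  8.10853613e-03,  3.95887611e-06]), 'ee_pos': array([159.59809889, 525.66008912, 230.33647413]), 'tcp_rot': array([[ 2.90486984e-01,  9.56878800e-01, -5.23321267e-04],
       [ 9.56876631e-01, -2.90487441e-01, -2.03939594e-03],
       [-2.10347300e-03,  9.16640859e-05, -9.99997783e-01]]), 'wrist_force': array([-1.09331435, -0.19723225, -0.77798633]), 'moment': array([-0.01738343, -0.01205333, -0.04739808]), 'width': 85.44805382515958}
```

View pics/top0.png

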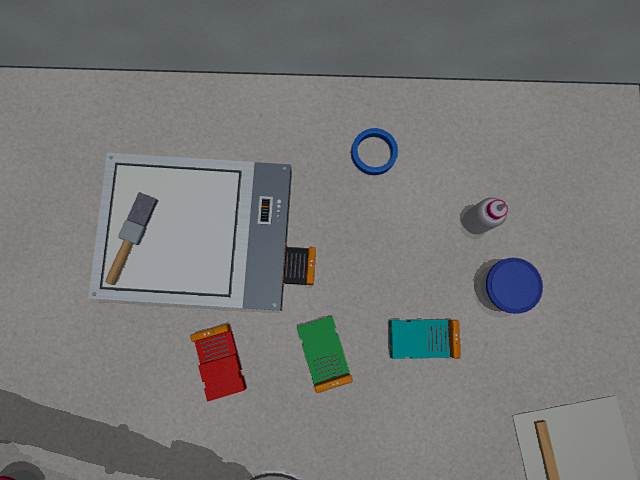

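View pics/scene0.png

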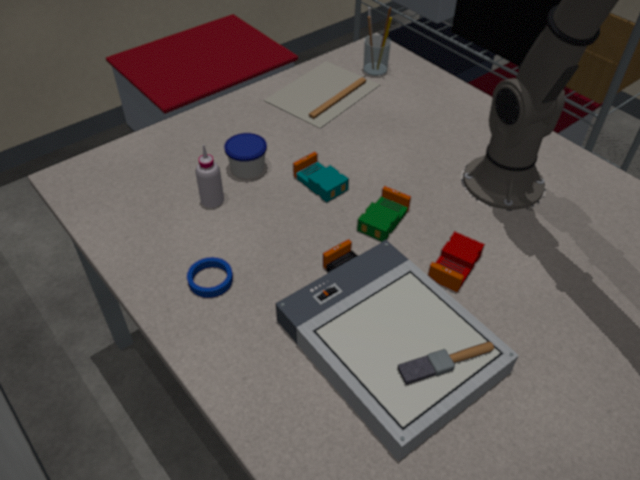

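Top view: box corners about (108,153), (291,165), (281,310), (90,298), with the wheel slot at (265,209) and the true pack's orange plate at (311,265). The red, green and turquoise look-alikes lie in front. The tape is at (374,151), the bottle at (490,213) and the tub at (515,285).

```bash
cat > h.py <<'E'
from plant import r,jaws,optics
import cv2,numpy as np
def ray(cal,uv):
    R=cv2.Rodrigues(np.array(cal["rvec"]))[0]; t=np.array(cal["tvec"]).ravel()
    d=R.T@np.linalg.inv(cal["K"])@[uv[0],uv[1],1]; return -R.T@t,d
def plane(cal,uv,z):
    c,d=ray(cal,uv); return c+d*(z-c[2])/d[2]
def two(a,ua,b,ub):
    c1,d1=ray(a,ua);c2,d2=ray(b,ub);s=np.linalg.lstsq(np.c_[d1,-d2],c2-c1,rcond=None)[0]
    p,q=c1+s[0]*d1,c2+s[1]*d2; return (p+q)/2,np.linalg.norm(p-q)
E
python3 - <<'E'
from h import *
np.set_printoptions(precision=1,suppress=True)
t=optics.get_calibration("top");s=optics.get_calibration("scene")
im=cv2.imread("pics/top0.png")
P=[plane(t,u,60)[:2] for u in[(108,153),(291,165),(281,310),(90,298)]]
P=np.array(P);print(P,[np.linalg.norm(P[i]-P[(i+1)%4]) for i in range(4)])
ctr=P.mean(0)
ey=(P[0]+P[3]-P[1]-P[2]);ey/=np.linalg.norm(ey); ex=np.array([ey[1],-ey[0]]);print("ctr",ctr,"ey",ey,"ex",ex,np.degrees(np.arctan2(ex[1],ex[0])))
w=ctr+50*ex-145*ey; print("wheel pred",w,"meas",plane(t,(265,209),65))
print("wheel tri",two(t,(265,209),s,(326,293)))
hsv=cv2.cvtColor(im,cv2.COLOR_BGR2HSV)
m=cv2.inRange(hsv,(5,150,100),(22,255,255)); m[:,:295]=0;m[:240]=0;m[290:]=0;m[:,325:]=0
(c,sz,a)=cv2.minAreaRect(cv2.findNonZero(m));print(c,sz,a,"grip",plane(t,c,48),"pred",ctr-55*ex-(190-72+67.5+0+60)*ey)
for n,u,z in[("tape",(374,151),25),("bottle",(496,209),150),("tub",(515,285),73),("turq",(425,339),30),("green",(325,352),30),("red",(218,362),30)]:print(n,plane(t,u,z))
x0,y0=230,150
cv2.imwrite("pics/c1.png",cv2.resize(im[150:320,230:330],None,fx=3.5,fy=3.5,interpolation=cv2.INTER_CUBIC))
E
```

```text
[[740.7 361.1]
 [725.  -17.1]
 [427.6  -6.2]
 [442.8 371.8]] [np.float64(378.57323711633103), np.float64(297.6537079026938), np.float64(378.3103012009695), np.float64(298.117898479968)]
ctr [584.  177.4] ey [0. 1.] ex [ 1. -0.] -2.3364151562562183
wheel pred [628.1  30.5] meas [629.8  32.6  65. ]
wheel tri (array([631. ,  32.1,  62.6]), np.float64(2.0681335328065282))
(310.6576232910156, 264.9786376953125) (6.549720287322998, 36.30416488647461) 3.5763344764709473 grip [519.6 -62.7  48. ] pred [519.1 -65.6]
tape [ 771.6 -193.2   25. ]
bottle [ 622.7 -406.9  150. ]
tub [ 486.8 -468.9   73. ]
turq [ 375.9 -298.6   30. ]
green [345.8 -95.9  30. ]
red [321.7 118.5  30. ]
```

View pics/c1.png

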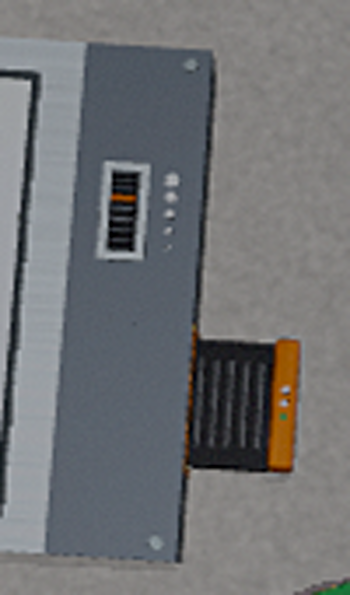

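The geometry agrees to 2–3 mm: box sides measure 298×378, and the wheel and grip match their predictions. The wheel reads about 0.9 rad. I'll roll it with the closed fingertips in short strokes, then check.

```bash
cat >> h.py <<'E'
a=np.radians(-2.1)
ex=np.array([np.cos(a),np.sin(a),0]);ey=np.array([-np.sin(a),np.cos(a),0]);dn=np.array([0,0,-1.])
def rot(x): return np.c_[x,np.cross(dn,x),dn]
W=np.array([629.5,31.5,0]);Z=np.array([0,0,1.])
def F(): return r.observe()["wrist_force"].round(1)
E
python3 - <<'E'
from h import *
np.set_printoptions(precision=1,suppress=True)
c=[(np.abs(q-r.observe()["joint_positions"]).max(),s) for s in(1,-1) if (q:=r.inverse_kinematics(W+110*Z,rot(s*ex))) is not None]
print(c);s=min(c)[1]
jaws.command_gripper(0,20)
r.move_ptp(W+8*ex+150*Z,rot(s*ex))
for k in range(2):
    r.movel(W+9*ex+78*Z); f0=F()
    hit=r.movel(W+9*ex+64*Z,max_speed=15,guard=4)
    p=r.observe()["ee_pos"]; print(hit,p,F()-f0)
    z=p[2]-0.7
    r.movel(W+9*ex+z*Z,max_speed=10);print(F()-f0)
    for d in (0,-12): r.movel(W+d*ex+z*Z,max_speed=25);print(d,F()-f0,r.observe()["ee_pos"])
    r.movel(W-12*ex+82*Z)
r.movel(W-60*ex+50*ey+200*Z)
o=r.observe();print(o["time_s"],o["tcp_rot"])
for n in("wrist","top"):cv2.imwrite(f"pics/{n}1.png",optics.snapshot(n)[...,::-1])
E
```

```text
[(np.float64(0.7712350299448537), 1), (np.float64(2.5545580755928006), -1)]
True [639.1  31.2  68.8] [0.3 0.2 3.8]
[0.8 0.2 4.2]
0 [-0.8  0.1  6.3] [630.   31.6  69.1]
-12 [-1.1  0.6  5.8] [617.1  32.   68.4]
True [638.8  31.3  68.8] [1.  0.8 3.7]
[0.3 1.4 5.7]
0 [1.6 0.9 6.9] [630.9  31.4  69.1]
-12 [2.2 0.6 7.5] [618.   31.7  68.6]
9.9 [[ 1. -0. -0.]
 [-0. -1. -0.]
 [-0.  0. -1.]]
```

```bash
python3 - <<'E'
import cv2,numpy as np
a=cv2.imread("pics/wrist1.png");b=cv2.imread("pics/top1.png")
b=cv2.resize(b[180:240,240:300],(480,480),interpolation=cv2.INTER_CUBIC)
a=cv2.resize(a,(320,240))
cv2.imwrite("pics/c2.png",np.hstack([b,np.vstack([a,np.zeros_like(a)])]))
E
```

```text
(no output)
```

View pics/c2.png

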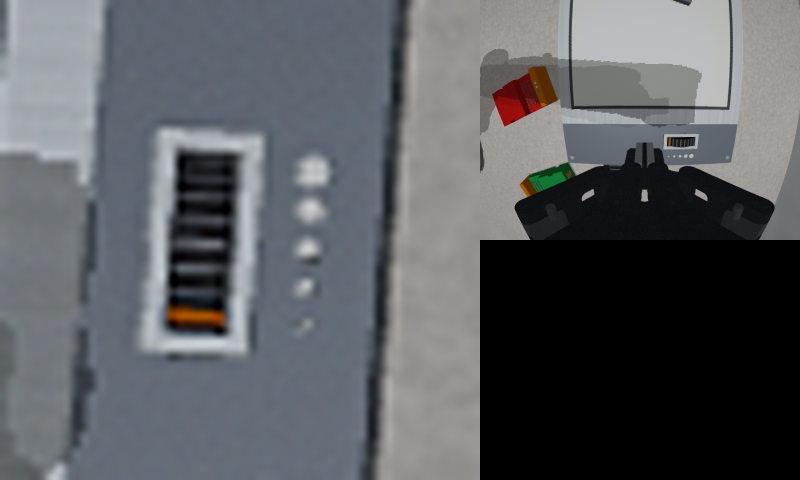

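The mark is at the front end of the slot, +19.7 mm from its centre against 19.3 expected at off, and the end stop was felt. I'll add one insurance stroke, then grip the orange plate and pull.

```bash
python3 - <<'E'
from h import *
np.set_printoptions(precision=1,suppress=True)
r.movel(W+5*ex+80*Z,max_speed=250); f0=F()
r.movel(W+5*ex+64*Z,max_speed=15,guard=4); z=r.observe()["ee_pos"][2]-.7
r.movel(W-10*ex+z*Z,max_speed=25);print(F()-f0)
r.movel(W-10*ex+150*Z)
G=np.array([519.4,-64,0])
c=[]
for s in(1,-1):
    q,q2=[r.inverse_kinematics(G-d*ey+28*Z,rot(s*ey)) for d in(0,100)]
    if q is not None and q2 is not None:c.append((np.abs(q-r.observe()["joint_positions"]).max(),s))
print(c);s=min(c)[1]
r.move_ptp(G+130*Z,rot(s*ey)); jaws.command_gripper(45,40)
f0=F();print("hit",r.movel(G+28*Z,max_speed=50,guard=8),r.observe()["ee_pos"],F()-f0)
jaws.command_gripper(0,50)
o=r.observe();print(o["width"],o["ee_pos"],F()-f0,o["time_s"])
cv2.imwrite("pics/top2.png",optics.snapshot("top")[...,::-1])
E
```

```text
[ 0.  -0.7  5.1]
[(np.float64(1.6331894139908842), 1), (np.float64(1.0834974934196606), -1)]
hit False [519.6 -64.1  28.2] [ 0.6 -0.3 -0.5]
13.283601650455969 [519.7 -63.4  28.3] [-0.6  3.7  4.5] 17.05
```

Gripped: width is 13.3 against the 15 mm plate, with no collision on the way down. Pulling straight along -y.

```bash
python3 - <<'E'
from h import *
np.set_printoptions(precision=1,suppress=True)
G=np.array([519.6,-64,0])
for d in(6,15,35,60,100):
    r.movel(G-d*ey+28*Z,max_speed=40); o=r.observe();print(d,o["width"],o["ee_pos"],F())
r.dwell(.3)
cv2.imwrite("pics/top3.png",optics.snapshot("top")[...,::-1])
im=cv2.imread("pics/top3.png")
cv2.imwrite("pics/c3.png",cv2.resize(im[140:340,220:400],None,fx=3,fy=3))
print(o["time_s"])
E
```

```text
6 13.943313142026215 [519.8 -63.9  28.3] [-1.9 10.4  9.7]
15 13.582572855371831 [520.3 -73.6  28.3] [0.1 7.8 6.1]
35 14.003061365767966 [519.1 -97.2  28.3] [0.3 4.3 4.2]
60 14.083058400562788 [ 517.8 -123.6   28.3] [0.2 4.  6. ]
100 13.857553508327616 [ 516.4 -162.6   28.3] [0.9 6.  7.1]
20.35
```

View pics/c3.png

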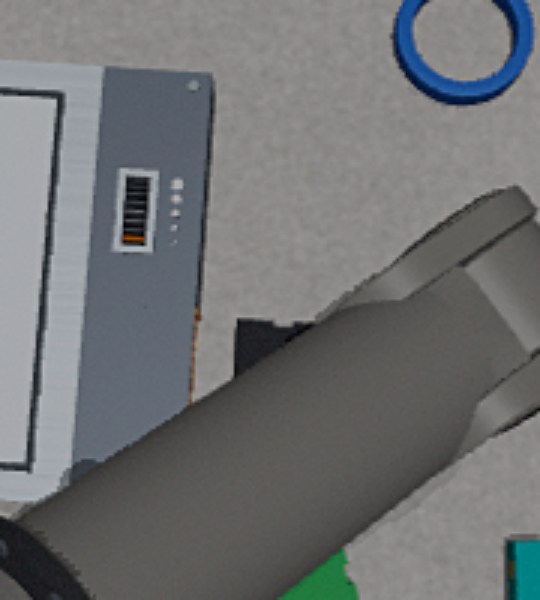

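The pack is out: the plug end is clear of the face and the wheel mark is still at the front. Now I'll release, retreat and check.

```bash
python3 - <<'E'
from h import *
np.set_printoptions(precision=1,suppress=True)
jaws.command_gripper(45); r.dwell(.2)
p=r.observe()["ee_pos"]; r.movel([p[0],p[1],180],max_speed=120)
r.move_ptp([420,200,300],r.observe()["tcp_rot"])
print(F(),r.observe()["time_s"])
im=optics.snapshot("top")[...,::-1];cv2.imwrite("pics/top4.png",im)
cv2.imwrite("pics/scene4.png",optics.snapshot("scene")[...,::-1])
t=optics.get_calibration("top")
hsv=cv2.cvtColor(np.ascontiguousarray(im),cv2.COLOR_BGR2HSV)
m=cv2.inRange(hsv,(5,150,100),(22,255,255)); m[:,:320]=0;m[:240]=0;m[300:]=0;m[:,400:]=0
b=cv2.minAreaRect(cv2.findNonZero(m));g=plane(t,b[0],48)
B=W-50*ex+145*ey  # box origin
print(b,"grip",g,"plug y in box",(g-B)@ey+127.5)
cv2.imwrite("pics/c4.png",np.hstack([cv2.resize(im[130:330,80:400],(480,300)),cv2.resize(cv2.imread("pics/scene4.png")[130:430,180:480],(300,300))]))
E
```

```text
[ 1.  -0.3  1.2] 24.1833
((359.57696533203125, 267.8846435546875), (6.563991069793701, 36.05438995361328), 2.726310968399048) grip [ 516.  -162.4   48. ] plug y in box -215.40749132397605
```

View pics/c4.png

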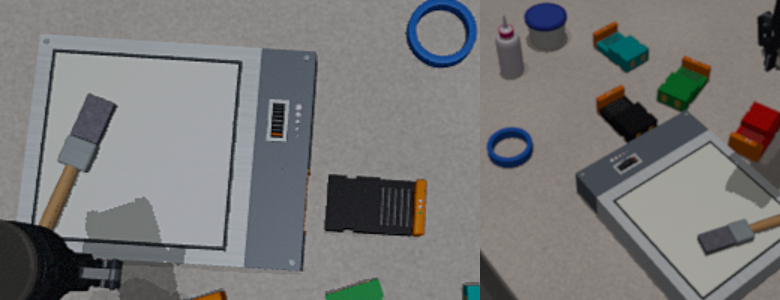

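The pack lies flat, about 25 mm clear of the end face. The wheel mark is at the front, the visible bystanders are where they were, and the arm is free.

```bash
python3 -c "
from plant import r
r.finish_job(); print(r.observe()['time_s'])"
```

```text
the job is handed in; nothing more can be done
the job is handed in; nothing more can be done
```

The job is handed in, at about 24 s on the robot's clock. `finish_job` reports no verdict, so success rests on my own checks.

I rolled the brightness wheel to off with three short fingertip strokes. Then I gripped the pack's orange plate, pulled it straight out 100 mm along -y, released it and backed the arm away.

**Last checks:**
- **Wheel:** the orange mark measured 19.7 mm from the slot centre at the front end, against 19.3 mm expected at off. It was still there after the pull.
- **Pack position:** the plug end measured y ≈ -215 mm in the box frame, about 25 mm clear of the end face. The plate was where the pull should have left it.
- **Pack flatness:** it looks flat in both views, but I did not measure its tilt.
- **Bystanders:** the brush, tape, bottle and tub look unmoved. I compared these by eye, and the arm hid the end of the brush handle in the last top view.
- **Arm:** it was free of everything, with about 1 N on the wrist sensor.

**Disagreements:** camera measurements and the box-based predictions differed by 2–3 mm. The gripper read 13–14 mm on the 15 mm plate. Neither affected the result.

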